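Draw the sample tray out of its dust cover

TASK

Bring the sample tray out from under its clear dust cover so that the two parts lying on it can be got at: with a fingertip push the tab of the swing catch sideways until the catch is well clear of the tray, then hook a fingertip behind the tray's upright lip and draw the tray smoothly out along its rail until it meets its stop. Do not pinch or lift anything; do not touch the two parts riding on the tray, which must stay in their nests, and leave the other things on the bench alone.

Things in the scene. Friction and masses are not known exactly. Their poses are not given: they have to be found in the camera images.
- dust_cover: fixed unit: aluminium base plate 198 x 88 x 8 mm under a clear plastic cover (160 long, 78 wide, top 48 mm above the bench). Origin on the bench under the middle of the cover's open mouth. x points from the mouth into the cover, y across, z up; the tray slides out along -x, which points to the robot's right (yaw 1.45 to 1.72)
- sample_tray (a joint): travel of the steel tray in m: 0 = fully in, 0.128 = out against its stop, along the unit's -x. It runs level on its rail with about 2 N of friction and stays where it is left. While the catch is closed it can move only 3 mm
- tray_lip (a point): middle of the inner face (towards the cover) of the tray's upright lip, 26 mm above the bench; moves with the tray, axes as the unit's. The lip is 56 mm wide along y, 4 mm thick, from the tray's floor (15 mm above the bench) up to 40 mm. With the tray in, 48 mm of bare tray floor, 63 mm wide and open above, lie between this face and the cover's mouth
- swing_catch (a joint): angle of the steel swing catch in rad: 0 = closed, its nose across the tray's front corner; grows as its tab is pushed in the unit's +y, up to 0.8 at a stop. The upright pivot stands at x = -0.012, y = +0.038 m in the unit's frame. Friction about 0.08 N m; it stays where it is left. From 0.40 on it is out of the tray's way
- catch_tab (a point): middle of the inner face (looks to the unit's -y when closed) of the catch's upright tab, 26 mm above the bench; turns with the catch. At angle 0 it lies 63 mm from the pivot in -x and 14 mm in -y. The tab is a plate 33 mm long along x, 4 mm thick, 13 to 40 mm above the bench, its near end 3 mm in front of the lip's outer face. On its inner side, before the lip, is only bare bench
- chip_mid (a point): centre of the dark flat chip box with a hinged lid, 52 x 52 x 16 mm, loose on the tray in one of its two nests (which one varies)
- ring_mid (a point): centre of the ring mount, a black ring with a pale top, 50 mm across, 16 mm high, loose on the tray in the other nest
- tray_floor (a point): point on the tray's floor midway between its two nests (57 mm square, edged by 3 mm ribs), whose centres lie 30 mm from it along x; moves with the tray, axes as the unit's
- can_mid (a point): centre of an upright screw can with a black lid, 53 mm across, 64 mm high; a bystander
- tweezers: steel tweezers lying on the bench, 120 mm long, 13 mm wide, 8 mm high, origin at the underside's centre; a bystander
- tape_roll: roll of amber film tape lying flat, 58 mm across, 10 mm high, origin at the underside's centre; a bystander

How it is judged:
By the outcome, as a careful person would: the job done as asked, in the order asked, and still so for the second after the job is handed in, with the robot touching nothing.
It also fails if it takes over 54 s, if anything falls off the work surface, if the arm or the gripper's body presses on something with over 40 N, if the wrist force passes 120 N, or if a joint passes its speed limit or range.

ROBOT

A 6-joint arm with a two-finger parallel gripper is mounted at the origin on a cart in front of the work surface, level with it; the furniture and walls round the work are solid. World frame = base frame: x ahead of the robot, y to its left, z up, the work surface at z = 0. Lengths are in m, angles in degrees, forces in N, time in s.
With the tool pointing down it reaches from about 0.4 to 0.825 m from the base axis. Payload 7 kg.
Tool frame: the origin (TCP) lies midway between the tips of the shut fingers; the grasp point (between the pads) lies 19 mm behind it; z points along the fingers, y is the line along which they close (so a half turn about z gives the same grasp; the last joint's range is limited). The gripper opens to 88 mm and grips with 3 to 60 N. Pads are 19 mm wide; open, the fingers measure 130 mm over their backs; the gripper's body (78 mm by 193 mm) begins 47 mm behind the grasp point.
Start: joints at [-47.894, 20.546, 0.682, 0, -70.136, -16.507], TCP at [0.292, -0.609, 0.227] pointing down, gripper open.
Joint ranges: [-176.03, 176.03], [-82.01, 121.73], [-58.28, 71.71], [-173.87, 95.51], [-174.79, -0.11], [-173.66, 173.66]. Speed limits (degrees/s): [136.94, 136.94, 172.46, 180, 180, 180].

INTERFACE

Orientations are given as a 3x3 rotation matrix whose columns are the frame's x, y, z axes.
In Python, from rig import robot gives the robot as it stands. Calls block until the motion is done:
- robot.goto(position, orientation): joint-space move of the TCP to a pose.
- robot.servo_line(position, ori=None, speed=0.15): straight line of the TCP; ori=None keeps the orientation; speed is the mean speed in m/s.
- robot.movej(angles): joint-space move.
- robot.move_gripper(opening): opening from 0.0 (shut) to 1.0 (fully open); the grip force is fixed at half the most; returns when the fingers have stopped.
- robot.dwell(seconds).
- robot.ik(position, orientation): joint angles nearest the present ones, or None.
- robot.grab_frame(name): name is "side" or "top"; returns (picture, depth): 420x560x3 uint8, red, green, blue; 420x560 float32, m along the optical axis (not along the pixel's ray), 0 where there is no reading.
- robot.camera_info(name): a dict with "vfov" (degrees; the focal length in pixels is half the picture's height over the tangent of half this angle, whatever the lens; pixels are square), "cx", "cy" (the principal point, pixels), "view" (4x4, takes a point from world to camera coordinates). Camera axes: x right, y down, z forward; pixel columns grow to the right and rows downward; lengths in m; the calibration is good to about 2 mm. A picture is of the moment at which its call begins. camera_info takes no time and is no camera call.
A pose or a line that the arm cannot do raises robot.Unreachable and nothing moves.
- robot.job_done(): hands the job in; it is judged then, once.
Readings, each from a call of its own:
- robot.read_t(): time.
- robot.read_qpos(): joint angles.
- robot.read_qvel(): joint speeds.
- robot.read_effort(): joint torques, N m.
- robot.read_position(): TCP position.
- robot.read_tcp_rot(): TCP orientation.
- robot.read_force(): force on the tool from outside, world axes, zero at the start.
- robot.read_ft_torque(): the same for the moment, N m.
- robot.read_grip_width(): opening from 0.0 (shut) to 1.0 (fully open).
- robot.read_finger_force(): force on a finger pad.
Only numpy, scipy, OpenCV 4.12 (cv2) and the standard library are available. Lean on these libraries where they do the work, as an engineer would, in place of code of your own. Each camera call takes 0.05 s, during which the arm holds its last target. There are 200 camera calls.

## Working session

There is one attempt and no reset: what is moved stays moved. The work goes in short steps, each a Python script; the robot and the scene stay as the last script left them, time stands still between calls to the robot, and variables do not carry over. Pictures are saved under pics/ and viewed, at most 10 in all, crops included, and the job is handed in when it is done.

```bash
mkdir -p pics; ls
python3 - <<'E'
from rig import robot
import cv2,numpy as np
for n in("side","top"):
    im,d=robot.grab_frame(n); cv2.imwrite(f"pics/{n}0.png",im[:,:,::-1]); np.savez(f"{n}0.npz",im=im,d=d)
    print(n,robot.camera_info(n),(d==0).mean())
print(robot.read_t(),robot.read_tcp_rot())
E
```

```text
pics
side {'vfov': 47.427272692015215, 'cx': 288.0050502518871, 'cy': 220.4546838491211, 'view': array([[ 0.87712093, -0.47994097, -0.01776346, -0.40921655],
       [-0.28761093, -0.49528626, -0.81973866,  0.20394175],
       [ 0.38462817,  0.7241189 , -0.57246221,  0.82867864],
       [ 0.        ,  0.        ,  0.        ,  1.        ]])} 0.0037797619047619047
top {'vfov': 42.927729095645304, 'cx': 280.7950811259268, 'cy': 204.70317747969827, 'view': array([[-0.0257001 , -0.99963187, -0.00869691,  0.09529621],
       [-0.98559044,  0.02679214, -0.16701396,  0.52115252],
       [ 0.16718549,  0.00427931, -0.98591617,  0.93247753],
       [ 0.        ,  0.        ,  0.        ,  1.        ]])} 0.003907312925170068
0.1 [[-9.01865289e-01 -4.32016652e-01 -7.82602498e-04]
 [-4.32017332e-01  9.01864406e-01  1.27182535e-03]
 [ 1.56351607e-04  1.48511298e-03 -9.99998885e-01]]
```

View pics/side0.png

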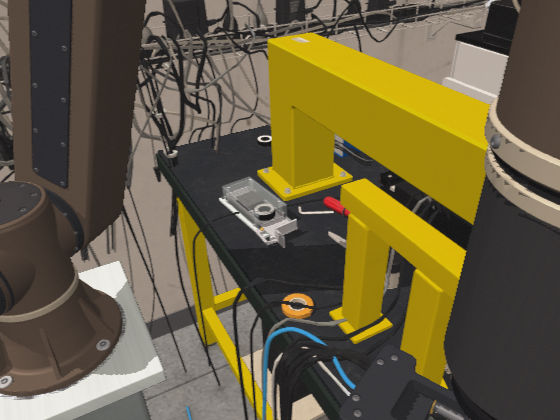

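View pics/top0.png

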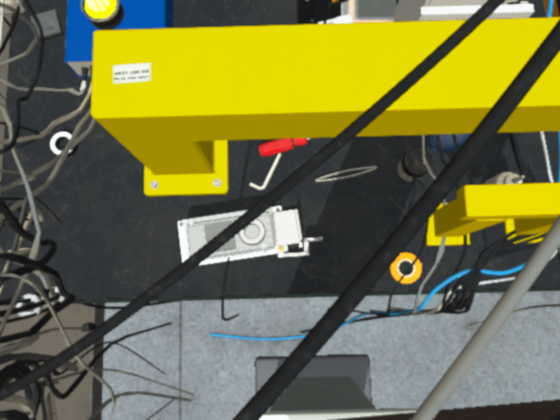

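The side view shows the unit at (258,212), with the tray lip and tab near (285,235). In the top view the cover spans (180–278, 208–262), the bare floor is near (288,230) and the catch tab is near (310,240). A yellow gantry stands beyond it, and cables pass overhead.

```bash
cat > h.py <<'E'
import numpy as np,cv2
from rig import robot
def cam(n):
    c=robot.camera_info(n); return 210/np.tan(np.radians(c["vfov"]/2)),c["cx"],c["cy"],np.array(c["view"])
def pts(n,d):
    f,cx,cy,V=cam(n); v,u=np.mgrid[:420,:560]
    P=np.stack([(u-cx)/f*d,(v-cy)/f*d,d],-1); return (P-V[:3,3])@V[:3,:3]
def ray(n,u,v,z):
    f,cx,cy,V=cam(n); r=np.array([(u-cx)/f,(v-cy)/f,1])@V[:3,:3]; o=-V[:3,3]@V[:3,:3]
    return o+r*(z-o[2])/r[2]
def pix(n,p):
    f,cx,cy,V=cam(n); q=V[:3,:3]@p+V[:3,3]; return f*q[0]/q[2]+cx,f*q[1]/q[2]+cy
E
python3 - <<'E'
from h import *
a=np.load("top0.npz");s=np.load("side0.npz")
P=pts("top",a["d"])
for nm,(u,v) in dict(cable1=(160,290),cable1b=(330,155),cable2=(320,330),cable2b=(470,160),beam=(250,75),beamedge=(250,130),beamR=(480,200),col=(190,150),foot=(190,188),floor=(287,228),tab=(312,239),tabend=(320,239),bench=(330,260),tape=(400,280),red=(280,147),twz=(350,174)).items(): print(nm,P[v,u].round(3))
Q=pts("side",s["d"])
for nm,(u,v) in dict(beamtop=(330,70),beambot=(400,160),smalltop=(400,215),rightrobot=(520,200)).items(): print(nm,Q[v,u].round(3))
# rough height over the unit
z=P[...,2]; np.set_printoptions(linewidth=250)
print((z[205:265:5,268:330:4]*1000).astype(int))
print((P[205:265:5,268:330:4,0]*1000).astype(int)[:,0],(P[235,268:330:4,1]*1000).astype(int))
i=cv2.resize(a["im"][200:270,170:330],None,fx=5,fy=5,interpolation=cv2.INTER_CUBIC)
j=cv2.resize(s["im"][170:255,210:310],(706,600)[0:2] if 0 else (600,510),interpolation=cv2.INTER_CUBIC)
cv2.imwrite("pics/tc.png",i[:,:,::-1]);cv2.imwrite("pics/sc.png",j[:,:,::-1])
E
```

```text
cable1 [0.364 0.141 0.734]
cable1b [0.427 0.054 0.753]
cable2 [0.348 0.066 0.82 ]
cable2b [0.405 0.012 0.826]
beam [0.645 0.116 0.348]
beamedge [0.592 0.121 0.279]
beamR [ 0.486 -0.201  0.262]
col [0.593 0.224 0.179]
foot [0.566 0.253 0.012]
floor [0.484 0.071 0.018]
tab [0.46  0.026 0.038]
tabend [0.459 0.012 0.04 ]
bench [ 0.423 -0.008  0.001]
tape [ 0.382 -0.133  0.017]
red [0.639 0.08  0.022]
twz [ 0.587 -0.053  0.001]
beamtop [0.597 0.06  0.349]
beambot [ 0.594 -0.163  0.261]
smalltop [ 0.49  -0.289  0.261]
rightrobot [ 0.246 -0.604  0.537]
[[748   1  -1  -2   0   0   0  -1  -2  -3   0  -1  -1   2  -2   0]
 [ 20   4  11   6  -2  13  16  42   0   0   0  -1  -2   1   1   0]
 [ 49  15  15  16  13  11  17  39  -2  -1  -1   0  -1  -1  -1   1]
 [ 51  19  12  13  14  14  12  38   0   1   0  -3   0  -2  -1   1]
 [ 48  13  13  15  15  15  14  13  -2   2   0  -4  -1   1  -2  -1]
 [ 48  14  20  15  15  14  15  17  32   0   0   2  -1   0   0   0]
 [ 48  13  15  13  13  13  14  12  40   0  -1   0   0   0   1   0]
 [ 49  50  17  18  12  18  10  12  12  38  35  29  24  20   3  -1]
 [ 49  46  14  16   4   0   4   2  16  19   0  -3  -1   4  -3   0]
 [ 30  16   9  22   9   0  -2  -2   0  16  -1   1   2   1   0  -1]
 [  0  -3   3  17  17  19  18  17  13  -1   0  -1   3   3   0   0]
 [  0   2   0   2   1   0   0   2   1  -3   3   1   2  -1  -1   2]]
[404 518 504 494 486 477 467 458 449 442 435 426] [105  99  92  84  77  69  62  54  48  39  31  24  16   8   1  -6]
```

View pics/tc.png

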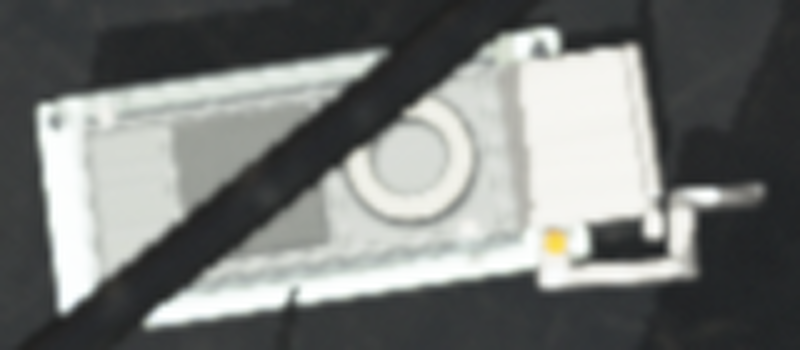

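View pics/sc.png

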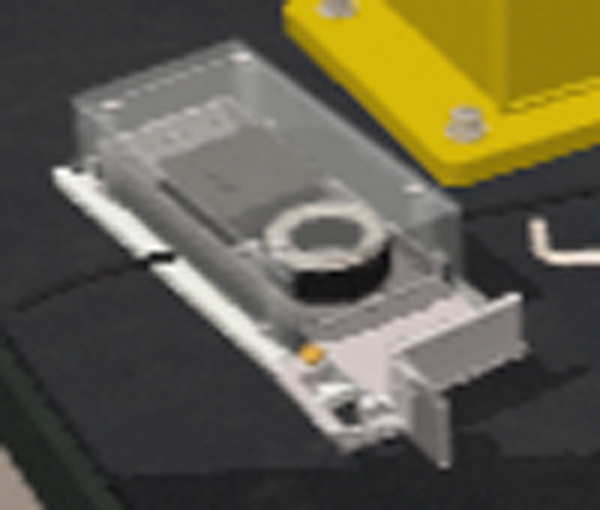

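The crops show the brass pivot at top pixel (281,248), the tab over (304–323, 238) and the lip's top edge over (297–301, 209–242). The ring is in the nest nearer the mouth. Next I'll fit the pose and map the obstacles.

Run:
```python
from h import *
a=np.load("top0.npz");s=np.load("side0.npz")
T=lambda x,y:(170+(x+.5)/5-.5,200+(y+.5)/5-.5)
S=lambda x,y:(210+(x+.5)/6-.5,170+(y+.5)/6-.5)
def line(p,q,z):
    A,B=ray("top",*T(*p),z),ray("top",*T(*q),z);d=B-A;print(A[:2].round(4),B[:2].round(4),"len",np.linalg.norm(d).round(4),"ang",np.arctan2(d[1],d[0]).round(3))
line((557,28),(40,103),.008);line((540,268),(148,325),.008);line((40,103),(62,312),.008)
print("lip top inner/outer");line((628,48),(646,210),.04);line((638,46),(660,208),.04)
print("tab top");line((672,190),(765,188),.04)
def tri(t,u):
    rows=[];b=[]
    for n,(x,y) in(("top",t),("side",u)):
        f,cx,cy,V=cam(n)
        for k,m in((0,(x-cx)/f),(1,(y-cy)/f)): r=V[k]-m*V[2];rows.append(r[:3]);b.append(-r[3])
    return np.linalg.lstsq(np.array(rows),np.array(b),rcond=None)[0].round(4)
print("pivot",tri(T(555,242),S(312,353)))
print("lip far corner",tri(T(638,46),S(520,297)),"tab far top",tri(T(765,190),S(446,400)))
for n in("top","side"):
    f,cx,cy,V=cam(n);print(n,"at",(-V[:3,3]@V[:3,:3]).round(3))
print("cable in side",pix("side",np.array([.427,.054,.753])),pix("side",np.array([.348,.066,.82])))
P=np.concatenate([pts(n,np.where(x["d"]>0,x["d"],np.nan)).reshape(-1,3) for n,x in(("top",a),("side",s))])
G=np.full((14,20),-1)
for p in P[(P[:,2]<.6)&(P[:,2]>-.05)&(P[:,0]>.3)&(P[:,0]<.72)&(P[:,1]>-.5)&(P[:,1]<.3)]:
    i,j=int((p[0]-.3)/.03),int((.3-p[1])/.04);G[min(i,13),min(j,19)]=max(G[min(i,13),min(j,19)],int(p[2]*1000))
np.set_printoptions(linewidth=200);print("rows x=.3+.03i; cols y=.3-.04j");print(G)
```

```text
[0.5287 0.0813] [0.5052 0.2775] len 0.1977 ang 1.69
[0.4379 0.09  ] [0.4205 0.2367] len 0.1477 ang 1.689
[0.5052 0.2775] [0.4262 0.2688] len 0.0795 ang -3.031
lip top inner/outer
[0.5151 0.0553] [0.4554 0.0506] len 0.0599 ang -3.063
[0.5158 0.0516] [0.456  0.0455] len 0.0601 ang -3.039
tab top
[0.4625 0.0409] [0.4623 0.0071] len 0.0338 ang -1.576
pivot [0.4466 0.084  0.02  ]
lip far corner [0.5159 0.0516 0.0402] tab far top [0.4615 0.0073 0.0427]
top at [0.36  0.077 1.007]
side at [ 0.099 -0.695  0.634]
cable in side (np.float64(229.15188231109167), np.float64(-227.33802617506834)) (np.float64(155.23038180778997), np.float64(-310.7668683131209))
rows x=.3+.03i; cols y=.3-.04j
[[ -1  -1  -1  -1  -1  -1  -1  -1  -1  -1  -1  -1  -1  -1  -1  -1  -1  -1  -1  -1]
 [ -1  -1   0  -1  -1  -1  -1  -1   3  -1  10  11  16  14  12  -1  -1  -1  -1  -1]
 [  6   5   9   5   6   4   4   5  14  15  19  17  23  23  23  13   8   3   3 577]
 [  8   7  14   4   5   5   5   5   4  14  16  18  16  21  23  19  12   4   6  -1]
 [ 12  52  52  52  52  50  23   5   5  11  13  16  15  17  22  23  24  27  12  -1]
 [ 49  53  53  53  52  50  43  43   5   5  13 262 265 265 266 263 264 264 263  -1]
 [ 52  53  52  51  52  49  42   5   4   6  11 263 265 266 265 264 264 263  25  -1]
 [  4   5  49  50  53  20  42   4   5   4   5  26 259 260  33 260 259 260  24  -1]
 [ 16  16  24  14   8   4   3   5   5   5   5  64  60  63  67 133  73  49   9  -1]
 [354 353 354 354 352 353 353 353 352 353 353 353 353 352 352 352  88  64   8  -1]
 [354 355 355 354 354 354 354 354 354 354 354 353 354 353 353 351  89  85   8  -1]
 [355 355 353 354 354 353 353 354 354 353 354 354 354 354 353 101   6  90   9   6]
 [355 354 354 354 354 353 354 353 353 354 353 354 355 353 353  -1   2   1   4   6]
 [353 353 353 353 354 354 353 354 353 355 364 364 364 364 354  -1  -1  -1  -1  -1]]
```

```bash
cat >> h.py <<'E'
yaw=1.690; ex=np.array([np.cos(yaw),np.sin(yaw),0]); ey=np.array([-ex[1],ex[0],0]); ez=np.array([0,0,1.])
O=np.array([.4829,.1004,0])
def W(x,y,z): return O+x*ex+y*ey+z*ez
t=np.radians(10); tz=-ey*np.sin(t)-ez*np.cos(t)
def ori(s):  # s=+-1: tool y along s*ey
    ty=s*(ey*np.cos(t)-ez*np.sin(t)); return np.column_stack([np.cross(ty,tz),ty,tz])
def toU(p): d=np.asarray(p)-O; return np.array([d@ex,d@ey,d[2]])
def st(m=""): print(m,"t",round(robot.read_t(),2),"U",toU(robot.read_position()).round(4),"F",np.round(robot.read_force(),1),flush=True)
E
python3 - <<'E'
from h import *
for s in(1,-1):
    for p in(W(-.076,-.012,.075),W(-.18,-.01,.025),W(-.02,.01,.075)): print(s,p.round(3),robot.ik(p,ori(s)))
R=robot.read_tcp_rot(); az=np.radians(-64.4)
for r in(.43,.5): print(r,robot.ik([r*np.cos(az),r*np.sin(az),.23],R))
P=pts("side",np.load("side0.npz")["d"]); m=(P[...,2]>.2)&(P[...,2]<.27)&(P[...,0]>.43)&(P[...,0]<.54)&(P[...,1]>-.3)&(P[...,1]<0)
print("small beam y max",np.percentile(P[m][:,1],[90,99,100]))
E
```

```text
1 [0.504 0.026 0.075] [ 28.09682516   8.31967812 -43.035045     7.34507539 -29.51583936
 -27.37246608]
1 [ 0.514 -0.077  0.025] [ 14.06187612  14.80391053 -42.22917533   3.19705049 -23.07704547
 -10.06496239]
1 [0.475 0.079 0.075] [ 36.83403495   6.17805961 -46.8690927   10.42745182 -28.67084096
 -38.79793655]
-1 [0.504 0.026 0.075] [ 28.09682516   8.31967812 -43.035045     7.34507539 -29.51583936
 152.62753392]
-1 [ 0.514 -0.077  0.025] [ 14.06187612  14.80391053 -42.22917533   3.19705049 -23.07704547
 169.93503761]
-1 [0.475 0.079 0.075] [ 36.83403495   6.17805961 -46.8690927   10.42745182 -28.67084096
 141.20206345]
0.43 [-3.79390595e+01 -3.51086256e+00 -2.78586379e+01 -3.28000011e-02
 -6.57323941e+01 -2.64517918e+01]
0.5 [-4.18630792e+01  3.80718520e+00 -2.05161784e+01 -2.66997975e-02
 -6.57586630e+01 -2.25302939e+01]
small beam y max [-0.19861581 -0.18373216 -0.18002801]
```

Run:
```python
from h import *
R=robot.read_tcp_rot(); az=np.radians(-64.4)
robot.goto([.43*np.cos(az),.43*np.sin(az),.235],R)
robot.move_gripper(0.0)
q=np.array(robot.read_qpos()); q[0]+=50; robot.movej(q); st("swung")
robot.goto(W(-.076,.05,.12),ori(1)); st("over")
robot.servo_line(W(-.076,-.014,.072),speed=.1); st("above")
im,d=robot.grab_frame("top"); i2,d2=robot.grab_frame("side")
a=cv2.resize(im[190:280,220:370],(600,360),interpolation=cv2.INTER_CUBIC); b=cv2.resize(i2[150:270,190:340],(600,480),interpolation=cv2.INTER_CUBIC)[:240+200]
cv2.imwrite("pics/a1.png",cv2.resize(np.hstack([a,b[:360]]),(800,240))[:,:,::-1]); cv2.imwrite("pics/b1.png",b[:,:,::-1])
```

```text
swung t 3.85 U [-0.1985  0.0909  0.235 ] F [-0.3  0.3  0.1]
over t 4.58 U [-0.0766  0.0496  0.1207] F [ 0.4  0.7 -0.1]
above t 5.53 U [-0.0762 -0.0137  0.0722] F [-0.1  0.2 -0.1]
```

View pics/b1.png

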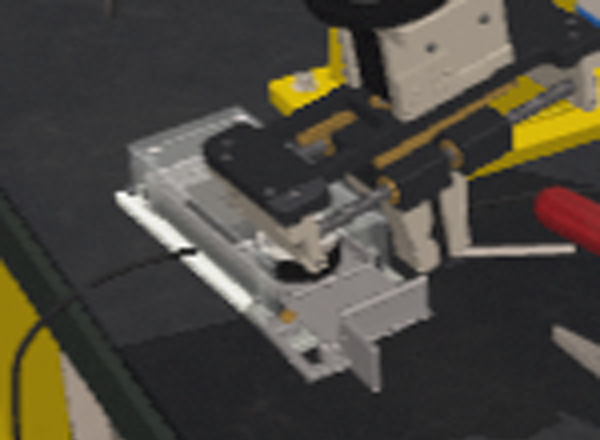

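The gripper is still open: its fingers are at (315,240) and (430,240). I'll check the width and shut it.

Run:
```python
from h import *
print(robot.read_grip_width())
robot.servo_line(W(-.076,-.014,.085),speed=.1)
robot.move_gripper(0.0); robot.dwell(.3); print(robot.read_grip_width(),robot.read_finger_force()); st()
i2,d2=robot.grab_frame("side")
b=cv2.resize(i2[150:270,190:340],(600,480),interpolation=cv2.INTER_CUBIC)
cv2.imwrite("pics/b2.png",b[:,:,::-1])
```

```text
0.008769463613775605
0.0036881803556058058 0.0
 t 6.42 U [-0.076  -0.0139  0.0848] F [-0.3 -1.1 -0.2]
```

View pics/b2.png

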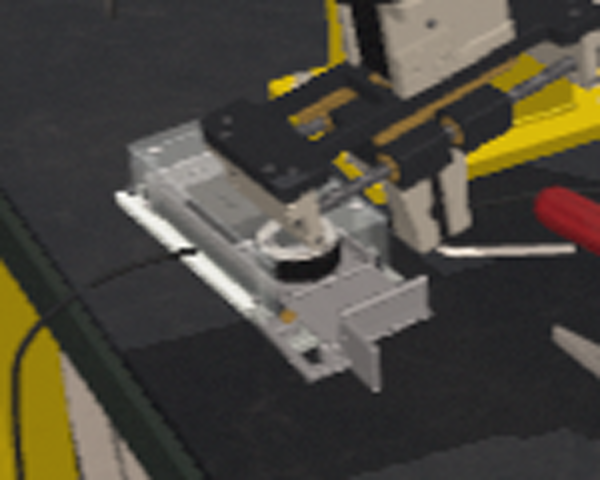

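The gripper is shut: the two finger tips meet near crop (437,240), and the other piece is the body's guide end. I'll go down and push the tab.

Run:
```python
from h import *
p=pix("side",robot.read_position()); print("TCP in crop",((p[0]-190)*4,(p[1]-150)*4))
robot.servo_line(W(-.076,-.014,.045),speed=.08); st()
robot.servo_line(W(-.076,-.014,.025),speed=.05); st("down")
F=np.array(robot.read_force())
if abs(F[2])<5:
    for y in(-.004,.004,.012,.021,.030,.039):
        robot.servo_line(W(-.076,y,.025),speed=.04); st()
    robot.servo_line(W(-.076,.034,.025),speed=.05)
    robot.servo_line(W(-.076,.034,.085),speed=.1); st("up")
    robot.servo_line(W(-.036,.0,.085),speed=.1); st()
    i2,_=robot.grab_frame("side"); im,_=robot.grab_frame("top")
    b=cv2.resize(i2[150:270,190:340],(600,480),interpolation=cv2.INTER_CUBIC)
    cv2.imwrite("pics/b3.png",b[:,:,::-1])
```

```text
TCP in crop (np.float64(430.81221479082774), np.float64(235.12810650940696))
 t 7.12 U [-0.076  -0.0142  0.0451] F [-0.   0.1 -0.2]
down t 7.67 U [-0.076  -0.0139  0.0248] F [ 0.3 -0.4 -0.8]
 t 8.07 U [-0.076  -0.0038  0.0253] F [ 1.1  0.7 -0. ]
 t 8.43 U [-0.0761  0.0043  0.025 ] F [-0.5  0.7  0.1]
 t 8.78 U [-0.076   0.0122  0.0251] F [-0.1 -0.2 -0.7]
 t 9.15 U [-0.0761  0.0214  0.025 ] F [ 0.6  0.1 -0.3]
 t 9.53 U [-0.0761  0.0305  0.0249] F [ 0.  -0.7  0.4]
 t 9.9 U [-0.0762  0.0396  0.0249] F [ 1.2  0.9 -0.2]
up t 10.9 U [-0.0761  0.0345  0.0845] F [-0.3 -1.5  0.5]
 t 11.57 U [-0.0359  0.0004  0.0846] F [-0.1 -0.9  0.2]
```

View pics/b3.png

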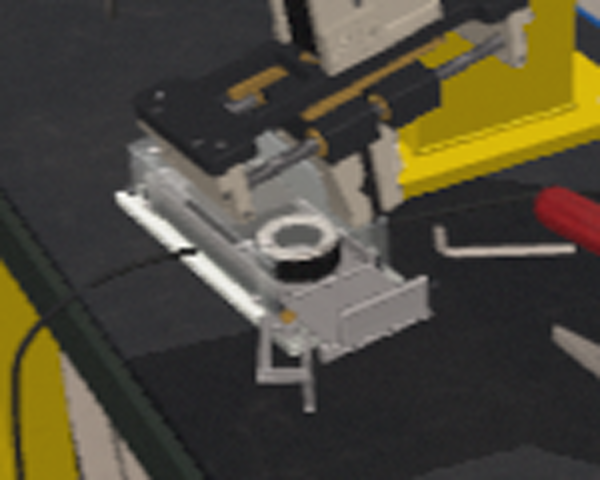

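The catch is swung open, with its tab now at crop (308,380). I'll confirm the angle by projection, then hook the lip and draw the tray out.

Run:
```python
from h import *
for th in(.3,.4,.5,.6,.7):
    c,s=np.cos(th),np.sin(th); o=[]
    for x,y in((-.0465,-.014),(-.0795,-.014)):
        for z in(.04,.013):
            p=pix("side",W(-.012+x*c+y*s,.038-x*s+y*c,z)); o.append((round((p[0]-190)*4),round((p[1]-150)*4)))
    print(th,"near top/bot, far top/bot",o)
robot.servo_line(W(-.030,.0,.06),speed=.1); st()
robot.servo_line(W(-.030,.0,.025),speed=.06); st("down")
if abs(robot.read_force()[2])<5:
    robot.servo_line(W(-.037,.0,.025),speed=.03); st("near")
    robot.servo_line(W(-.155,.0,.025),speed=.04); st("drawn")
    for x in np.arange(-.158,-.1791,-.002):
        robot.servo_line(W(x,0,.025),speed=.02); st()
        if np.array(robot.read_force())@ex>6: break
    i2,_=robot.grab_frame("side")
    cv2.imwrite("pics/b4.png",cv2.resize(i2[150:300,190:370],(720,600),interpolation=cv2.INTER_CUBIC)[:,:,::-1])
```

```text
0.3 near top/bot, far top/bot [(334, 326), (336, 367), (353, 362), (354, 404)]
0.4 near top/bot, far top/bot [(326, 329), (328, 370), (338, 367), (340, 408)]
0.5 near top/bot, far top/bot [(317, 332), (320, 373), (323, 370), (325, 411)]
0.6 near top/bot, far top/bot [(309, 334), (311, 375), (308, 373), (310, 414)]
0.7 near top/bot, far top/bot [(300, 336), (302, 377), (292, 374), (294, 416)]
 t 12.08 U [-0.0304  0.0004  0.0599] F [0.5 0.5 0.8]
down t 12.82 U [-0.03   -0.0002  0.0252] F [0.7 0.3 0.3]
near t 13.2 U [-0.0372 -0.0001  0.0252] F [ 0.1  0.6 -0. ]
drawn t 16.3 U [-0.155   0.0002  0.0249] F [ 0.4  1.9 -0.4]
 t 16.6 U [-0.1582  0.0002  0.0249] F [-0.   0.5  0.3]
 t 16.85 U [-0.1602  0.0002  0.0249] F [0.5 0.9 0.8]
 t 17.1 U [-0.1622  0.0003  0.0249] F [ 0.5 -1.  -0. ]
 t 17.35 U [-0.1642  0.0002  0.0249] F [-0.2  0.9 -0.8]
 t 17.6 U [-0.1651  0.0002  0.0249] F [-5.9 13.   2.2]
```

View pics/b4.png

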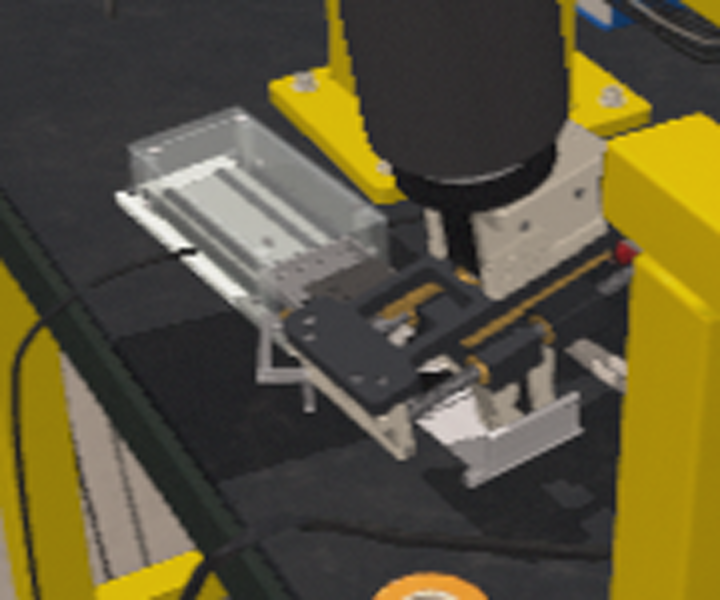

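The tray is against its stop, with a clear force rise, and the catch is at about 0.6 rad. I'll back off, lift, retreat and check.

Run:
```python
from h import *
robot.servo_line(W(-.160,0,.025),speed=.03); st()
robot.servo_line(W(-.160,0,.075),speed=.06); st()
robot.servo_line(W(-.165,.08,.12),speed=.15); st()
q=np.array(robot.read_qpos()); 
robot.servo_line(W(-.17,.10,.22),speed=.2)
q=np.array(robot.read_qpos()); q[0]-=40; robot.movej(q); st()
im,_=robot.grab_frame("top"); i2,_=robot.grab_frame("side")
a=cv2.resize(im[190:290,160:360],(600,300),interpolation=cv2.INTER_CUBIC);b=cv2.resize(i2[160:280,190:390],(500,300),interpolation=cv2.INTER_CUBIC)
cv2.imwrite("pics/f.png",np.vstack([a,np.pad(b,((0,0),(0,100),(0,0)))])[:,:,::-1])
```

```text
t 18.0 U [-0.16   0.     0.025] F [ 0.8 -0.1  0.2]
 t 18.98 U [-0.16    0.0003  0.0747] F [ 0.9 -0.7 -0.3]
 t 19.75 U [-0.1649  0.0794  0.12  ] F [0.5 0.4 0.1]
 t 21.49 U [-0.3915  0.2731  0.2189] F [-0.5 -0.4  0.6]
```

View pics/f.png

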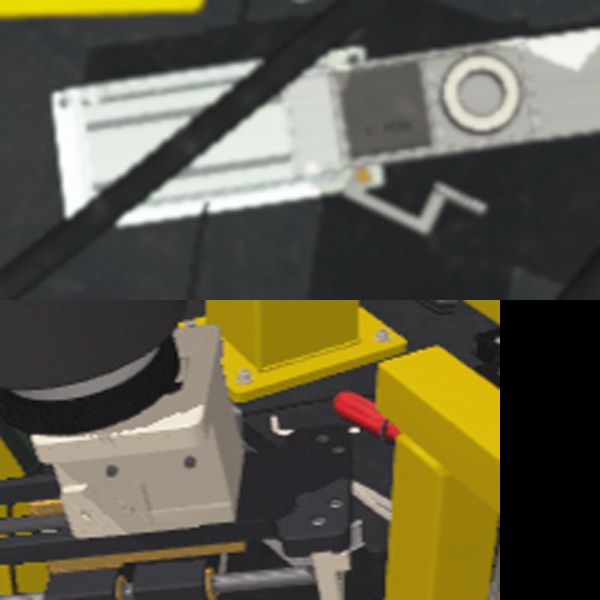

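The top view shows the chip at (385,120) and the ring at (482,92), both in their nests outside the cover. The catch is open and the robot is clear, so I'm handing in.

```bash
python3 -c "
from rig import robot
print(robot.job_done())"
```

```text
the job is handed in; nothing more can be done
None
```

The job is handed in: I swung the catch open to about 0.6 rad and drew the tray out to its stop, with the chip box and ring still in their nests and the arm clear of everything.

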